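# Open the toggle clamp on the angle-drilling jig and put the drilled apron rail in the tray

## Task

The wooden apron rail on the sloping drilling jig has been drilled. Lift the toggle clamp's handle and swing it all the way over so that the clamp snaps open, and only then take the rail off the jig and set it down flat in the grey tray with its drilled face up; do not drop it. Leave the clamp open and do not disturb the glue bottle, the try square or the screwdriver.

Things in the scene. Friction and masses are not known exactly. Their poses are not given: they have to be found in the camera images.
- jig: Plywood angle-drilling jig, fixed to the bench; its bed slopes 30 deg and faces away from the robot. Origin: base underside; x towards the high side (the robot), y level along the bed, z up. Bed directions: up-slope u = 0.866 x + 0.5 z, normal n = -0.5 x + 0.866 z; bed surface at u = 0: x 0, z 78 mm. Bed u -76..84, y -150..180 mm; base x -80..90 mm. Rail at the +y part, toggle clamp at the -y part.
- bed_centre (a point): Point on the bed surface under the middle of the rail when it is clamped (jig x 0, y 85, z 78 mm); its axes are the jig's.
- rail: Drilled brown wooden rail, 50 x 180 x 28 mm, 0.14-0.24 kg. Origin: centre of underside; x over its width (up-slope on the jig), y along it, z out of the face with two dark oval pockets 60 mm apart. On the jig it rests on steel pins 17 mm high: two at its lower edge, 62 mm either side of its middle, one at its +y end. The clamp's foot presses it with 30 N, 62 mm to -y of its middle.
- clamp_handle (a joint): Handle angle (rad): 0 = clamped, handle lies along the bed's -y, end 6 deg up; grows as the outer end is raised; stop at 1.60 = open, handle stands along the bed normal, end 225 mm above the bench. Axis: u through clamp_hinge. Resists (5 N at the grip) up to dead centre at 0.10, then springs free; stays where left. A linkage swings the arm up 80 deg, off the rail, standing beyond its -y end.
- clamp_grip (a point): Middle of the handle's round black grip, 95 mm from the hinge; grip 20 to 23 mm thick, from 48 to 136 mm from the hinge. Clamped, it is 45 mm off the plane of the bed, beyond the bed's -y end. Axes at joint 0: x = u, y = bed's level direction, z = bed's normal; they turn with the handle.
- clamp_hinge (a point): Hinge of the handle, fixed on the jig (jig bed coordinates u 0, y -94, 35 mm off the bed); its axes are the jig's.
- tray: Open grey plastic tray, fixed, 230 x 140 mm outside, 40 mm high, walls and floor 5 mm thick (inside 220 x 130 mm), empty. Origin: centre of its underside; x along its length, z up.
- glue_bottle: White glue bottle, 64 mm thick, 170 mm tall, standing; origin at the centre of its foot. Leave it alone.
- try_square: Try square lying flat: dark wooden stock 22 x 120 x 16 mm centred on its origin (x across, y along), steel blade 30 mm wide reaching 160 mm along +x. Leave it alone.
- screwdriver: Screwdriver with a black handle lying along its x, 220 mm long, origin near its middle. Leave it alone.
Mind the look-alikes: they are no part of the job. Several things have the shape of the rail; the one meant has the colours described above.

How it is judged:
On the way, in this order (a step that is already met when the one before it is completed fails the run):
1. the clamp handle is swung over and the clamp stands open, the rail still on the jig (value of joint clamp_handle above 1.3 rad and distance between rail and bed_centre below 0.03 m), for 0.2 s.
2. the rail is lifted off the bed in the gripper (contact force between the fingers and rail above 0.5 N and distance between rail and bed_centre above 0.04 m), for 0.1 s.
At the end, for the whole second after the job is handed in: The clamp handle is still open (joint above 1.2 rad) and the rail lies at rest in the tray, flat on its floor (underside within 7 mm of it, tilt under 0.1 rad), drilled face up (value of joint clamp_handle above 1.2 rad and x of rail in the frame of tray between -0.1 and 0.1 m and y of rail in the frame of tray between -0.06 and 0.06 m and z of rail in the frame of tray below 0.012 m and angle between rail's own z axis and vertical below 0.1 rad and linear speed of rail below 0.02 m/s); the robot touches nothing.
It fails at once if the rail is more than 15 mm from its place on the jig while the clamp is not open (handle below 0.8 rad) (distance of rail from where it was at the start of the episode above 0.015 m and value of joint clamp_handle below 0.8 rad).
It fails at once if the rail is dropped or thrown (faster than 0.6 m/s with no finger on it) (contact force between the fingers and rail below 0.05 N and linear speed of rail above 0.6 m/s).
It fails at once if the glue bottle is moved more than 30 mm or tipped (distance of glue_bottle from where it was at the start of the episode above 0.03 m or angle between glue_bottle's own z axis and vertical above 0.5 rad).
It fails at once if the try square is moved more than 30 mm (distance of try_square from where it was at the start of the episode above 0.03 m).
It fails at once if the screwdriver is moved more than 30 mm (distance of screwdriver from where it was at the start of the episode above 0.03 m).
It also fails if it takes over 64 s, if anything falls off the work surface, if the arm or the gripper's body presses on something with over 40 N, if the wrist force passes 120 N, or if a joint passes its speed limit or range.

## Robot

A 6-joint arm with a two-finger parallel gripper is mounted at the origin on the work surface. World frame = base frame: x ahead of the robot, y to its left, z up, the work surface at z = 0. Lengths are in m, angles in rad, forces in N, time in s.
With the tool pointing down it reaches from about 0.4 to 0.825 m from the base axis. Payload 7 kg.
Tool frame: the origin (TCP) lies midway between the tips of the shut fingers; the grasp point (between the pads) lies arm.hold_point_z behind it (arm.hold_point_z is the distance from the TCP to the grasp point, in m); z points along the fingers, y is the line along which they close (so a half turn about z gives the same grasp; the last joint's range is limited). The gripper opens to 88 mm and grips with 3 to 60 N. Pads are 19 mm wide; open, the fingers measure 130 mm over their backs; the gripper's body (78 mm by 193 mm) begins 47 mm behind the grasp point.
Start: joints at [1.428, 0.359, 0.012, 0, -1.224, -0.288], TCP at [0.282, 0.613, 0.227] pointing down, gripper open.
Joint ranges: [-3.07, 3.07], [-1.43, 2.12], [-1.02, 1.25], [-3.03, 1.67], [-3.05, -0], [-3.03, 3.03]. Speed limits (rad/s): [2.39, 2.39, 3.01, 3.14, 3.14, 3.14].

## Interface

Orientations are given as [roll, pitch, yaw] about the fixed x, y, z axes, in that order (R = Rz(yaw) Ry(pitch) Rx(roll)).
In Python, from station import arm gives the robot as it stands.
- The arm moves only by the shell command python3 -m crank 'ROWS' [OPENING] [FORCE]. ROWS is JSON, a list that holds one entry, the list of rows, each a list of 4 numbers: the shift along the tool's x, y, z in units of 25 mm (1.0 is 25 mm), then the turn about the tool's z in units of 5 degrees (1.0 is 5 degrees). A call has 1 to 12 rows; each row is the pose to reach, as a shift and turn from the pose commanded when the call began, along the tool's axes at that moment; what a row does not reach only later rows make up. A row lasts 1/8 s, in which the tool goes at most 62.5 mm and 10.7 degrees, less where a joint would pass 70% of its speed; a pose out of reach is approached as far as the arm can. A call with a gripper value outside its range is refused whole. OPENING is the closure, from 0 (fully open) to 1 (shut), set as the call begins (- or left out, the last holds). The fingers move at their own pace and stop on an object; FORCE is the grip in N (left out, the last holds). Time passes only in rows, so rows that repeat a pose let the fingers close. It gives the time, the measured TCP pose, the force, the opening and the grip force at its end, in the units of the state.
- arm.get_state(): the state, without advancing time (a new reading comes with each control period).
- arm.grab_frame(name): name is "side" or "top" or "wrist"; returns (picture, depth): 384x512x3 uint8, red, green, blue; 384x512 float32, m along the optical axis (not along the pixel's ray), 0 where there is no reading.
- arm.get_calibration(name): a dict with "mtx" (3x3 intrinsics, pixels), "R" (3x3) and "t" (3): a world point X has camera coordinates R X + t; the wrist camera has in their place "mount" (4x4, takes a point from camera to tool coordinates, whose origin is the TCP and whose axes are the flange's). Camera axes: x right, y down, z forward; pixel columns grow to the right and rows downward; lengths in m; the calibration is good to about 2 mm. The wrist camera is an equidistant fisheye: a pixel r from the principal point sees the ray r / f radians off the axis. A picture is of the moment at which its call begins: read the wrist's pose just before it. get_calibration takes no time and is no camera call.
- arm.job_done(): hands the job in; it is judged then, once.
Trained networks look in the newest picture that a camera, given by its name, has taken for a name from the list of things; names that differ only in an ending like _2 or _b are one class to them, and where a whole thing is asked for, a point or a joint stands for the part that bears it (a point fixed in the world has none). Each returns a list of dicts, best first, with "score" (0 to 1); they miss things now and then, are a little off and sometimes report something else, mostly with a low value. They report only what shows in the picture. A call takes as long as a camera call. They do not tell look-alikes from the thing itself.
- arm.recognise(thing, camera): "extent" ([left, top, width, height] in pixels, round what is visible of it).
- arm.trace(thing, camera): "mask" (384x512 bool, what is visible of it) and "extent" ([left, top, width, height] in pixels, round what is visible of it).
The state is a dict: "t": time; "q": joint angles; "qd": joint speeds; "joint_efforts": joint torques, N m; "eef_pos": TCP position; "ee_rot": TCP orientation; "force": force on the tool from outside, world axes, zero at the start; "moment": the same for the moment, N m; "width": finger opening in m; "gripper_force": force on a finger pad.
Only numpy, scipy, OpenCV 4.12 (cv2) and the standard library are available. Lean on these libraries where they do the work, as an engineer would, in place of code of your own. Each camera call takes 0.05 s, during which the arm holds its last target. There are 200 camera calls.

## Working session

There is one attempt and no reset: what is moved stays moved. The work goes in short steps, Python scripts to look and compute and a shell command to move; the robot and the scene stay as the last step left them, time stands still between calls to the robot, and variables do not carry over. Pictures are saved under pics/ and viewed, at most 10 in all, crops included, and the job is handed in when it is done.

```bash
mkdir -p pics; ls; python3 - <<'E'
from station import arm
import cv2,numpy as np
print(arm.hold_point_z, arm.get_state())
for c in("top","side"):
    p,d=arm.grab_frame(c); cv2.imwrite(f"pics/{c}0.png",cv2.resize(p[:,:,::-1],(800,600)));np.savez(f"{c}0.npz",p=p,d=d)
    print(c,arm.get_calibration(c))
print(arm.get_calibration("wrist"))
E
```

```text
pics
0.0188 {'t': 0.0, 'q': array([ 1.42807361e+00,  3.59374415e-01,  1.10756074e-02, -3.59276190e-04,
       -1.22404455e+00, -2.88141565e-01]), 'qd': array([ 0.0021214 , -0.00144138, -0.0011046 , -0.00074086,  0.00188893,
        0.00065867]), 'joint_efforts': array([ 1.28298463e-03, -5.82720029e+01,  2.93057102e+01,  6.99721277e+00,
        6.89860142e-03, -1.52816228e-04]), 'eef_pos': array([0.2817135 , 0.61289164, 0.22563636]), 'ee_rot': array([ 3.14001342e+00, -1.15845115e-04, -4.30986551e-01]), 'force': array([ 0.26120477, -0.05146675,  0.96347153]), 'moment': array([-0.06479535, -0.05038203, -0.002351  ]), 'gripper_force': 0.0, 'width': 0.08787056899037804}
top {'mtx': array([[451.84544312,   0.        , 256.28201261],
       [  0.        , 451.84544312, 193.19813893],
       [  0.        ,   0.        ,   1.        ]]), 'R': array([[-0.00681945, -0.99977976,  0.01984777],
       [-0.98166952,  0.00291272, -0.19056878],
       [ 0.190469  , -0.02078353, -0.98147318]]), 't': array([0.09223571, 0.51050613, 1.15371677])}
side {'mtx': array([[394.61579554,   0.        , 257.15343672],
       [  0.        , 394.61579554, 186.8842222 ],
       [  0.        ,   0.        ,   1.        ]]), 'R': array([[ 0.88588197, -0.4638683 , -0.0062721 ],
       [-0.29275413, -0.54850298, -0.78322378],
       [ 0.35987242,  0.69568001, -0.62170826]]), 't': array([-0.38488064,  0.28045041,  1.00160796])}
{'mtx': array([[297.31863964,   0.        , 259.23018718],
       [  0.        , 297.31863964, 191.91946086],
       [  0.        ,   0.        ,   1.        ]]), 'mount': array([[-3.69563557e-05, -9.57748308e-01, -2.87607680e-01,
         7.74782158e-02],
       [ 9.99999704e-01,  1.85651898e-04, -7.46726013e-04,
         2.35372355e-04],
       [ 7.68570487e-04, -2.87607622e-01,  9.57748017e-01,
        -1.58515044e-01],
       [ 0.00000000e+00,  0.00000000e+00,  0.00000000e+00,
         1.00000000e+00]])}
```

View pics/top0.png

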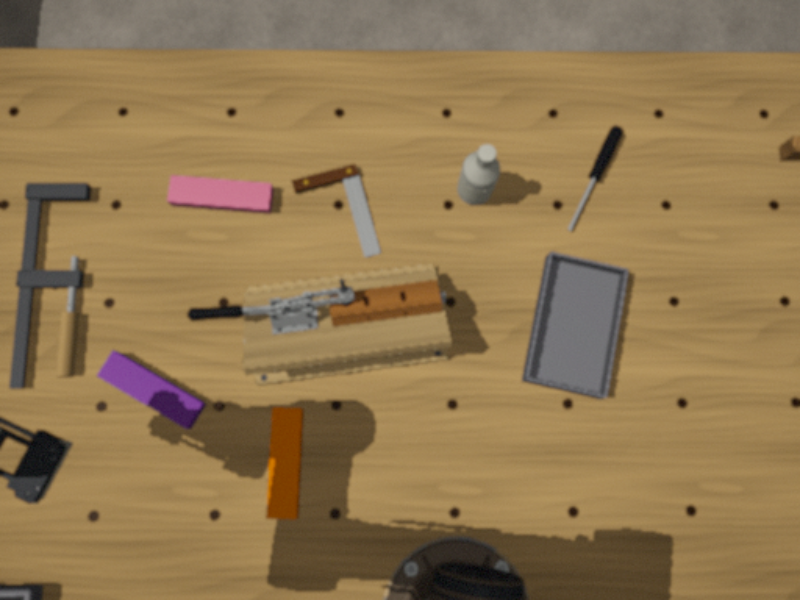

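View pics/side0.png

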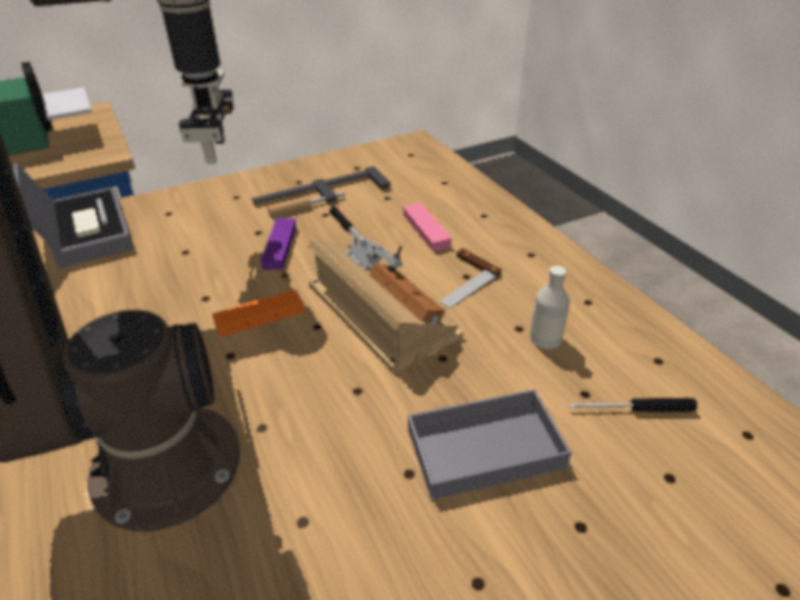

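The top view (800x600) shows these rail-shaped things: a brown one on the jig (385,303), an orange one (285,462), a purple one (150,388) and a pink one (220,193). I choose the brown one on the jig with dark pockets. The clamp grip is at (215,313) and the tray at (577,325).

```bash
cat > h.py <<'E'
import numpy as np,cv2
from station import arm
from scipy.spatial.transform import Rotation as Ro
def cloud(c,mask,d):
    K=arm.get_calibration(c);v,u=np.nonzero(mask&(d>0));z=d[v,u];m=K["mtx"]
    P=np.c_[(u-m[0,2])/m[0,0]*z,(v-m[1,2])/m[1,1]*z,z]
    return (P-K["t"])@K["R"]
def rect(xy):
    (c,s,a)=cv2.minAreaRect((xy*1000).astype(np.float32)); return np.round(c,1),np.round(s,1),round(a,1)
E
python3 - <<'E'
from h import *
for c in("top","side"):
    p,d=arm.grab_frame(c)
    for n in("rail","clamp_handle","clamp_grip","tray","jig","glue_bottle"):
        for r in arm.trace(n,c)[:5]:
            m=r["mask"].astype(bool);P=cloud(c,m,d)
            if len(P)<20: continue
            col=np.median(p[m],0)
            print(c,n,round(r["score"],2),r["extent"],col,"med",np.round(np.median(P,0),3),"z",np.round(np.percentile(P[:,2],[2,50,98]),3),rect(P[:,:2]))
            np.savez(f"m_{c}_{n}_{r['extent'][0]:.0f}.npz",P=P,m=m)
t=cv2.imread("pics/top0.png");p,_=arm.grab_frame("top")
cv2.imwrite("pics/crop.png",cv2.resize(p[160:250,110:300,::-1],None,fx=4,fy=4,interpolation=cv2.INTER_CUBIC))
E
```

```text
top rail 0.93 [172.4, 257.7, 20.4, 74.9] [126.  63.   0.] med [0.243 0.282 0.028] z [0.009 0.028 0.033] (array([242.5, 286.5]), array([ 56.4, 184.9]), 88.3)
top rail 0.8 [63.1, 226.3, 68.1, 50.4] [129.  68. 150.] med [0.367 0.51  0.028] z [0.008 0.028 0.033] (array([368.2, 518.3]), array([194.7,  54.5]), 59.9)
top rail 0.78 [213.2, 180.6, 71.9, 31.5] [137.  91.  42.] med [0.495 0.109 0.104] z [0.088 0.104 0.116] (array([506.2, 110.4]), array([ 69.1, 193.2]), 7.5)
top rail 0.74 [106.8, 112.8, 69.2, 23.8] [202. 121. 144.] med [0.71  0.41  0.028] z [-0.001  0.028  0.034] (array([718.9, 415.5]), array([192.9,  69.6]), 85.4)
top rail 0.71 [119.3, 190.2, 77.5, 11.6] [77. 65. 42.] med [0.484 0.353 0.123] z [0.11  0.123 0.133] (array([486. , 334.8]), array([ 22.1, 185.1]), 6.7)
top clamp_handle 0.75 [120.0, 187.1, 81.1, 15.1] [90.  73.  48.5] med [0.485 0.35  0.122] z [0.109 0.122 0.132] (array([490. , 330.7]), array([ 27.6, 194.8]), 8.9)
top clamp_grip 0.96 [118.6, 189.3, 83.0, 16.6] [90.  72.  46.5] med [0.485 0.353 0.122] z [0.108 0.122 0.133] (array([488.7, 333.5]), array([197.9,  46.3])
[... 1893 characters left out ...]
rray([ 481.3, -199.1]), array([179.6, 230.6]), 76.5)
side tray 0.42 [397.3, 255.3, 48.3, 12.0] [29. 28. 28.] med [ 0.791 -0.295  0.023] z [0.002 0.023 0.029] (array([ 794.3, -281.7]), array([ 46.7, 125.7]), 58.3)
side jig 0.69 [196.7, 132.3, 100.0, 109.5] [117.  98.  73.] med [0.434 0.139 0.078] z [0.005 0.078 0.128] (array([512.9, 247.9]), array([251.7, 465.6]), 7.3)
side jig 0.43 [370.9, 254.6, 76.2, 12.2] [31. 29. 29.] med [ 0.785 -0.292  0.022] z [0.003 0.022 0.029] (array([ 762.9, -273.2]), array([ 35.4, 219.8]), 63.9)
side glue_bottle 0.75 [339.3, 171.2, 26.9, 51.4] [126.  120.5 108. ] med [ 0.718 -0.063  0.086] z [0.002 0.086 0.172] (array([797.3,  19.4]), array([258. ,  73.2]), 48.1)
```

View pics/crop.png

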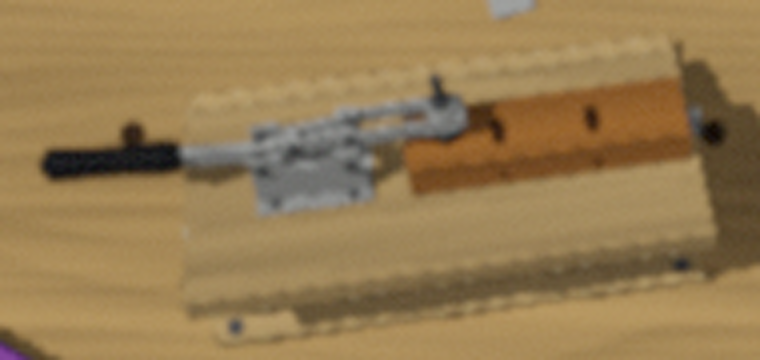

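The crop confirms it: the brown rail with two dark pockets is under the clamp foot (crop 435,115), and the black grip is at (110,160).

```bash
cat > fit.py <<'E'
from h import *
import glob
P=np.vstack([np.load(f)["P"] for f in ("m_top_rail_213.npz","m_side_rail_237.npz")])
a=np.radians(187.)
for it in range(4):
    X=np.array([np.cos(a),np.sin(a),0]);Y=np.array([-np.sin(a),np.cos(a),0]);Z=np.array([0,0,1.])
    U=.866*X+.5*Z;N=-.5*X+.866*Z
    off=P@N; o=np.median(off); Q=P[abs(off-o)<.004]
    uv=np.c_[Q@U,Q@Y]; c,s,ang=rect(uv)
    if ang>45: ang-=90; s=s[::-1]
    a+=-0 
    print("yaw",np.degrees(a),c,s,ang,"off",o)
    # in (u,y) frame rail y axis should be at angle 0
    a+=np.radians(ang)*.9
top=U*c[0]/1000+Y*c[1]/1000+N*o
print("railtop",top, "bedcentre",top-.028*N)
Gs=[]
for c_,n in(("top","m_top_clamp_grip_119.npz"),("side","m_side_clamp_handle_209.npz")):
    p=np.load(c_+"0.npz"); f=np.load(n);
    m=f["m"]&(p["p"].max(2)<60); G=cloud(c_,m,p["d"]); G=G[(G[:,2]>.09)]
    print(c_,"grip pts",len(G),"mean",G.mean(0),"span y",np.percentile(G@Y,[1,99]),"u",np.percentile(G@U,[2,50,98]),"n",np.percentile(G@N,[2,98]))
J=top-.028*N-.085*Y-.078*Z; print("jig origin",J,"yaw",a)
hinge=J+.078*Z-.094*Y+.035*N
grip=hinge+.095*(-np.cos(.105)*Y+np.sin(.105)*N)
print("hinge",hinge,"grip",grip,"predict y,u",grip@Y,grip@U,"n",grip@N)
for c_,f in(("top","m_top_tray_336.npz"),("side","m_side_tray_260.npz")):
    T=np.load(f)["P"]; T=T[(T[:,2]>.034)&(T[:,2]<.045)]; print("tray",c_,rect(T[:,:2]))
print("X",X,"Y",Y)
E
python3 fit.py
```

```text
yaw 187.0 [-396.7  -52.7] [ 54.5 183.8] 0.9 off 0.347183055642178
yaw 187.81 [-397.3  -45.4] [ 54.5 183.8] 0.2 off 0.34748088431437735
yaw 187.98999999999998 [-397.4  -43.7] [ 54.5 183.8] 0.0 off 0.3475582098245613
yaw 187.98999999999998 [-397.4  -43.7] [ 54.5 183.8] 0.0 off 0.3475582098245613
railtop [0.50682533 0.11526784 0.10228541] bedcentre [0.49296124 0.11332183 0.07803741]
top grip pts 201 mean [0.48016973 0.38312153 0.12636221] span y [-0.3520556 -0.2746674] u [-0.40390352 -0.39409881 -0.38815978] n [0.36510125 0.38133922]
side grip pts 60 mean [0.47805654 0.37657847 0.12414955] span y [-0.34323395 -0.27201174] u [-0.39771948 -0.3929914  -0.38970035] n [0.36087322 0.37882107]
jig origin [4.81146216e-01 1.97496681e-01 3.74097081e-05] yaw 3.28104446082414
hinge [0.48541031 0.29301667 0.10834741] grip [0.47720802 0.3872683  0.1169699 ] predict y,u -0.3171767934611073 -0.3973825144 n 0.3644988522081072
tray top (array([ 474.7, -213.9]), array([141.3, 230.1]), 76.9)
tray side (array([ 477.4, -215.9]), array([142.2, 230.5]), 76.7)
X [-0.99029234 -0.13900026  0.        ] Y [ 0.13900026 -0.99029234  0.        ]
```

The geometry checks out: jig z is 0, the rail measures 54x184 mm, and the predicted grip matches. Since the moves only allow turns about tool z, I'll first test in free space how an out-of-reach pose is approached.

```bash
python3 -m crank '[[[0,-2.5,-2,0],[0,-5,-4,0],[0,-7.5,-4,0],[0,-10,-4,0],[0,-12,-4,0],[0,-12,-4,0]]]'; python3 -m crank '[[[0,0,0,0]]]'; python3 -c "
from station import arm
import numpy as np
print(arm.get_state()['q'])"
```

```text
t: 1.6
eef_pos: [0.3997, 0.8683, 0.3101]
ee_rot: [-3.129, -0.004, -0.431]
force: [-1.4, -8.0, 20.5]
width: 0.0876
gripper_force: 0.0
t: 1.72
eef_pos: [0.3989, 0.8682, 0.3074]
ee_rot: [-3.132, -0.003, -0.431]
force: [-0.1, 0.4, -0.2]
width: 0.0879
gripper_force: 0.0
[ 1.34427854  0.9499571   1.2469041   0.00526844 -1.85915209 -0.2026658 ]
```

Orientation is always kept vertical, so I'll plan for that. Next is the clamp: a helper to convert goals into tool units.

```bash
cat >> h.py <<'E'
J=np.array([.4811,.1975,0]);a=3.2810;X=np.array([np.cos(a),np.sin(a),0]);Y=np.array([-np.sin(a),np.cos(a),0]);Z=np.array([0,0,1.])
U=.866*X+.5*Z;N=-.5*X+.866*Z;HG=J+.078*Z-.094*Y+.035*N
def jp(x,y,z): return J+X*x+Y*y+Z*z
def units(goal,yaw,s=None,yaw0=None):
    s=s or arm.get_state();R=Ro.from_euler('xyz',s["ee_rot"]).as_matrix()
    d=R.T@(np.array(goal)-s["eef_pos"])/.025
    t=-np.degrees((yaw-s["ee_rot"][2]+np.pi)%(2*np.pi)-np.pi)/5
    return np.round(np.r_[d,t],2)
YAW=-1.4316   # tool x = jig Y, tool y = jig X
E
python3 - <<'E'
from h import *
g=HG+.095*(-np.cos(.105)*Y+np.sin(.105)*N)
print(g,units(g+[0,0,.09],YAW),units(g-[0,0,.015],YAW))
b=.105
for th in np.arange(0,1.61,.1):
    t=th+b;print(round(th,1),np.round([95*(np.cos(b)-np.cos(t))/25,-.5*95*(np.sin(t)-np.sin(b))/25,-.866*95*(np.sin(t)-np.sin(b))/25,np.degrees(np.arctan2(.5*np.sin(t),np.cos(t)))/5],2))
E
```

```text
[0.47717024 0.3872718  0.11693249] [10.86 16.21  3.9  11.47] [10.85 16.25  8.1  11.47]
0.0 [ 0.  -0.  -0.   0.6]
0.1 [ 0.06 -0.19 -0.32  1.19]
0.2 [ 0.15 -0.37 -0.64  1.79]
0.3 [ 0.29 -0.55 -0.95  2.42]
0.4 [ 0.45 -0.72 -1.25  3.09]
0.5 [ 0.65 -0.88 -1.53  3.81]
0.6 [ 0.88 -1.03 -1.79  4.61]
0.7 [ 1.15 -1.17 -2.03  5.49]
0.8 [ 1.43 -1.3  -2.24  6.5 ]
0.9 [ 1.74 -1.4  -2.43  7.64]
1.0 [ 2.07 -1.5  -2.6   8.97]
1.1 [ 2.42 -1.58 -2.73 10.51]
1.2 [ 2.78 -1.63 -2.83 12.29]
1.3 [ 3.15 -1.67 -2.9  14.3 ]
1.4 [ 3.53 -1.7  -2.94 16.5 ]
1.5 [ 3.91 -1.7  -2.94 18.78]
1.6 [ 4.29 -1.68 -2.92 21.02]
```

```bash
python3 -m crank '[[[1.4,2.0,0.5,1.5],[2.8,4.0,1,3],[4.2,6,1.5,4.5],[5.6,8,2,6],[7,10,2.5,7.5],[8.4,12,3,9],[9.8,14,3.5,10.5],[10.86,16.21,3.9,11.47],[10.86,16.21,3.9,11.47],[10.86,16.21,3.9,11.47],[10.86,16.21,3.9,11.47]]]' 0.3; python3 - <<'E'
from h import *
g=HG+.095*(-np.cos(.105)*Y+np.sin(.105)*N)
print(units(g+[0,0,-.015],YAW))
s=arm.get_state();p,d=arm.grab_frame("wrist")
cv2.imwrite("pics/w1.png",cv2.resize(p[:,:,::-1],(800,600)))
E
```

```text
t: 3.1
eef_pos: [0.4782, 0.3896, 0.2135]
ee_rot: [-3.125, 0.02, -1.431]
force: [0.1, -0.7, 0.3]
width: 0.0614
gripper_force: 0.0
[0.18 0.13 4.46 0.  ]
```

View pics/w1.png

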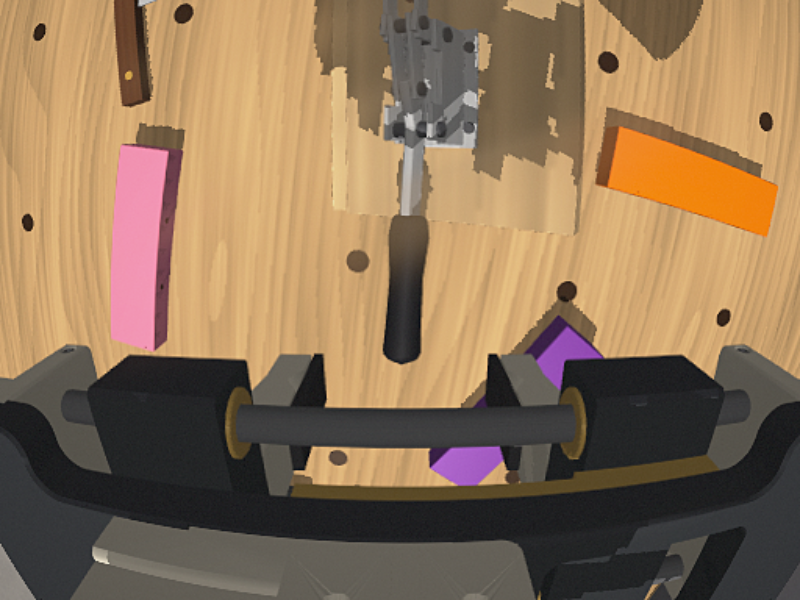

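The wrist view shows the black grip at (405,290), centred between the fingers (300 and 510). I descend, close and lift.

```bash
python3 -m crank '[[[0.1,0,1.5,0],[0.1,0.05,3,0],[0.15,0.1,4.4,0],[0.15,0.1,4.4,0],[0.15,0.1,4.4,0]]]' 0.3; python3 -m crank '[[[0,0,0,0.6],[0,0,0,0.6],[0,0,0,0.6],[0,0,0,0.6]]]' 1 20;  python3 - <<'E'
from h import *
print(units(HG+.095*(-np.cos(.105)*Y+np.sin(.105)*N)+[0,0,-.015],YAW))
E
```

```text
t: 3.78
eef_pos: [0.4775, 0.3877, 0.1023]
ee_rot: [-3.127, 0.017, -1.43]
force: [-0.5, 0.8, -0.0]
width: 0.0615
gripper_force: 0.0
t: 4.28
eef_pos: [0.4773, 0.3867, 0.1016]
ee_rot: [-3.128, 0.018, -1.483]
force: [14.3, -0.1, -1.6]
width: 0.0268
gripper_force: 7.3
[-0.03  0.   -0.01 -0.59]
```

```bash
python3 -m crank '[[[0,-0.06,0,0],[0,-0.06,0,0],[0,-0.06,0,0]]]'
```

```text
t: 4.65
eef_pos: [0.4806, 0.387, 0.1017]
ee_rot: [-3.126, 0.018, -1.483]
force: [9.9, -0.9, -3.4]
width: 0.0201
gripper_force: 20.0
```

```bash
python3 -m crank '[[[0.03,-0.2,-0.16,0.3],[0.06,-0.29,-0.32,0.6],[0.1,-0.38,-0.48,0.9],[0.15,-0.47,-0.64,1.2],[0.22,-0.56,-0.8,1.5],[0.29,-0.65,-0.95,1.8],[0.37,-0.73,-1.1,2.15],[0.45,-0.82,-1.25,2.5]]]'
```

```text
t: 5.65
eef_pos: [0.4997, 0.3763, 0.1324]
ee_rot: [-3.133, 0.019, -1.704]
force: [1.1, 3.5, -3.1]
width: 0.0205
gripper_force: 20.0
```

```bash
cat > arc.py <<'E'
from h import *
import sys
t0=float(sys.argv[1]);s=arm.get_state();R=Ro.from_euler('z',s["ee_rot"][2]).as_matrix()@np.diag([1,-1,-1.])
p=lambda t:.095*(-np.cos(t+.105)*Y+np.sin(t+.105)*N)
f=lambda t:np.degrees(np.arctan2(.5*np.sin(t+.105),np.cos(t+.105)))/5
for t in np.arange(t0,1.66,.1): print(round(t,2),np.round(np.r_[R.T@(p(t)-p(t0))/.025,f(t)-f(t0)],2))
print(s["eef_pos"]-HG-p(t0), f(t0), np.degrees(YAW-s["ee_rot"][2])/5)
E
python3 arc.py 0.4
```

```text
0.4 [0. 0. 0. 0.]
0.5 [ 0.15 -0.21 -0.28  0.72]
0.6 [ 0.33 -0.42 -0.54  1.52]
0.7 [ 0.54 -0.62 -0.78  2.4 ]
0.8 [ 0.79 -0.82 -1.    3.41]
0.9 [ 1.06 -1.01 -1.19  4.55]
1.0 [ 1.35 -1.19 -1.35  5.88]
1.1 [ 1.66 -1.35 -1.48  7.42]
1.2 [ 1.99 -1.51 -1.58  9.2 ]
1.3 [ 2.34 -1.65 -1.65 11.21]
1.4 [ 2.7  -1.77 -1.69 13.41]
1.5 [ 3.06 -1.87 -1.7  15.69]
1.6 [ 3.43 -1.96 -1.67 17.93]
[ 0.00313984 -0.00222835 -0.01570391] 3.0902266329008214 3.1251087827628075
```

```bash
python3 -m crank '[[[0.15,-0.21,-0.28,0.72],[0.33,-0.42,-0.54,1.52],[0.54,-0.62,-0.78,2.4],[0.79,-0.82,-1.0,3.41],[1.06,-1.01,-1.19,4.55],[1.2,-1.1,-1.27,5.2],[1.35,-1.19,-1.35,5.88]]]' - 12;python3 arc.py 1.0
```

```text
t: 6.52
eef_pos: [0.5228, 0.3375, 0.1651]
ee_rot: [3.138, 0.018, -2.219]
force: [-4.9, 3.1, 0.6]
width: 0.021
gripper_force: 12.0
1.0 [0. 0. 0. 0.]
1.1 [ 0.19 -0.3  -0.13  1.54]
1.2 [ 0.4  -0.6  -0.24  3.32]
1.3 [ 0.64 -0.89 -0.31  5.33]
1.4 [ 0.89 -1.17 -0.34  7.53]
1.5 [ 1.15 -1.44 -0.35  9.81]
1.6 [ 1.43 -1.7  -0.32 12.05]
[ 0.00137327 -0.00364618 -0.01668305] 8.969271431507256 9.022176399534656
```

```bash
python3 -m crank '[[[0.19,-0.3,-0.13,1.54],[0.4,-0.6,-0.24,3.32],[0.64,-0.89,-0.31,5.33],[0.76,-1.03,-0.33,6.4],[0.89,-1.17,-0.34,7.53],[1.02,-1.3,-0.35,8.65],[1.15,-1.44,-0.35,9.81],[1.3,-1.57,-0.34,10.9],[1.3,-1.57,-0.34,10.9],[1.3,-1.57,-0.34,10.9]]]';python3 arc.py 1.5; python3 - <<'E'
from h import *
for c in("top","side"):
  p,d=arm.grab_frame(c); cv2.imwrite(f"pics/{c}2.png",cv2.resize(p[100:300,100:360,::-1] if c=="side" else p[130:290,90:300,::-1],(780,600),interpolation=cv2.INTER_CUBIC))
E
```

```text
t: 7.78
eef_pos: [0.5344, 0.2884, 0.1727]
ee_rot: [3.124, 0.007, 3.115]
force: [-4.9, 3.3, -0.4]
width: 0.0215
gripper_force: 12.1
1.5 [0. 0. 0. 0.]
1.6 [-0.05 -0.38  0.03  2.24]
[ 0.00159085 -0.00799235 -0.0178651 ] 18.782975520628305 -52.098156145019075
```

View pics/side2.png

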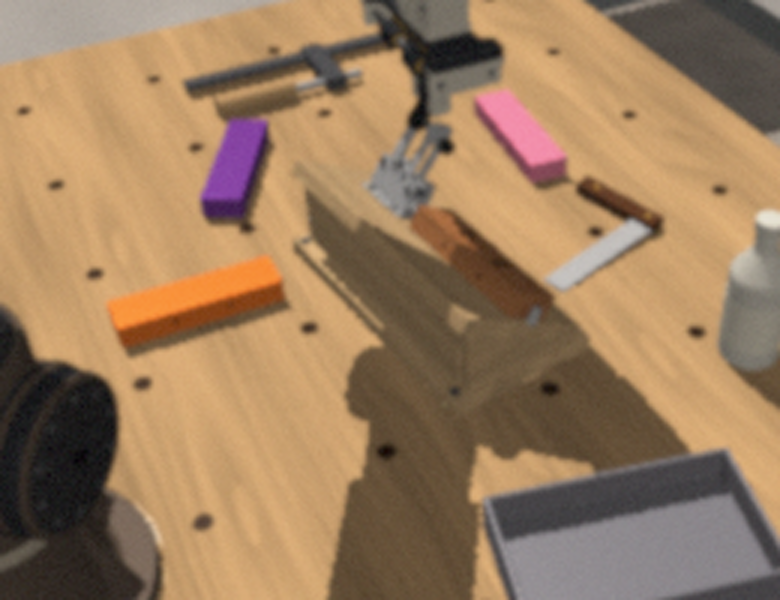

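The side crop shows the clamp arm raised (430,150), the handle up, and the rail still on the jig (480,265). I release and retreat upward.

```bash
python3 -m crank '[[[0,0,0,0],[0,0,0,0],[0,0,-1,0],[0,0,-2.5,0],[1,0,-4.5,-1],[1,-3,-4.5,-1.9],[1,-5,-4.5,-1.9],[1,-7,-4.5,-1.9],[1,-9,-4.5,-1.9],[1,-9,-4.5,-1.9]]]' 0.55; python3 - <<'E'
from h import *
for c in("top","side"):
  p,d=arm.grab_frame(c)
  P=(cloud(c,np.ones_like(d,bool),d)-J)@np.c_[X,Y,Z]
  for lo,hi in((-.16,-.075),(-.075,0.0)):
    k=(abs(P[:,0]+.03)<.09)&(P[:,1]>lo)&(P[:,1]<hi)&(P[:,2]>.13)&(P[:,2]<.235); Q=P[k]
    print(c,lo,k.sum(),np.round(np.percentile(Q,[2,50,98],axis=0),3).tolist() if k.sum()>5 else "")
print(units(jp(-.065,.092,.14),YAW-np.pi/2),arm.get_state()["eef_pos"],[q for q in arm.get_state()["q"]])
E
```

```text
t: 9.12
eef_pos: [0.5035, 0.0592, 0.2819]
ee_rot: [3.126, 0.013, -3.005]
force: [-0.1, 0.2, -0.5]
width: 0.0393
gripper_force: 0.0
top -0.16 0 
top -0.075 0 
side -0.16 107 [[-0.086, -0.095, 0.132], [-0.049, -0.081, 0.173], [-0.033, -0.075, 0.227]]
side -0.075 201 [[-0.087, -0.074, 0.131], [-0.051, -0.05, 0.167], [-0.024, -0.021, 0.224]]
[-2.37  1.74  5.73 -0.  ] [0.50400258 0.06167508 0.28168761] [np.float64(0.5008769252433398), np.float64(0.03842636244769283), np.float64(-0.26457788527416143), np.float64(-0.01078303513534794), np.float64(-1.2499974579581252), np.float64(-1.929500062317251)]
```

```bash
python3 -m crank '[[[-1.2,0.9,1.5,0],[-2.37,1.74,3,0],[-2.37,1.74,4.5,0],[-2.37,1.74,6.5,0],[-2.37,1.74,8.1,0],[-2.37,1.74,8.1,0],[-2.37,1.74,8.1,0]]]' 0.55; python3 - <<'E'
from h import *
print(units(jp(-.045,.092,.08),YAW-np.pi/2))
E
```

```text
t: 10.1
eef_pos: [0.5597, 0.1184, 0.0818]
ee_rot: [3.126, 0.014, -3.0]
force: [-0.4, -0.4, 0.6]
width: 0.0391
gripper_force: 0.0
[ 0.88 -0.11  0.06  0.03]
```

```bash
python3 -m crank '[[[0.4,-0.1,0,0],[0.8,-0.1,0,0],[0.95,-0.1,-0.1,0],[1.1,-0.1,-0.2,0],[1.3,-0.1,-0.3,0],[1.5,-0.1,-0.4,0],[1.5,-0.1,-0.4,0]]]'; cat > rl.py <<'E'
from h import *
def rail():
    for c in("top","side"):
        p,d=arm.grab_frame(c)
        for r in arm.trace("rail",c):
            m=r["mask"].astype(bool);P=cloud(c,m,d)
            if len(P)<50: continue
            q=(P-J)@np.c_[X,Y,Z]; md=np.median(q,0)
            if abs(md[0])<.15 and -.1<md[1]<.25 and md[2]>.06:
                Q=np.c_[q[:,0]*.866+(q[:,2]-.078)*.5,q[:,1],-.5*q[:,0]+.866*(q[:,2]-.078)]
                T=Q[abs(Q[:,2]-.028)<.004]
                print(c,round(r["score"],2),len(P),len(T),"n med",round(np.median(Q[:,2]),4),rect(T[:,:2]) if len(T)>10 else "")
rail();s=arm.get_state();print((s["eef_pos"]-J)@np.c_[X,Y,Z],s["force"])
E
python3 rl.py
```

```text
t: 10.98
eef_pos: [0.5236, 0.1104, 0.0919]
ee_rot: [3.124, 0.018, -3.0]
force: [5.2, 1.8, 4.6]
width: 0.0393
gripper_force: 2.7
top 0.56 1222 775 n med 0.028 (array([27.4, 82.9]), array([ 43.1, 179.4]), 1.0)
side 0.92 826 335 n med 0.0251 (array([17.4, 85.2]), array([ 58.4, 183.2]), 0.8)
[-0.03004347  0.09216412  0.09164949] [4.94226726 1.51725013 4.43393268]
```

```bash
python3 -m crank '[[[-0.1,0,0.0,0],[-0.2,0,0.05,0],[-0.3,0,0.1,0],[-0.4,0,0.15,0],[-0.4,0,0.15,0]]]'; python3 rl.py
```

```text
t: 11.8
eef_pos: [0.5318, 0.1109, 0.086]
ee_rot: [3.126, 0.012, -3.001]
force: [0.3, -0.1, 0.3]
width: 0.0395
gripper_force: 0.4
top 0.66 1204 765 n med 0.0281 (array([16.8, 82.1]), array([177.4,  43.5]), 89.8)
side 0.83 695 283 n med 0.0261 (array([12.7, 87. ]), array([180.7,  50.2]), 90.0)
[-0.03815205  0.09274423  0.08636156] [ 1.21202491 -0.4779888  -0.73397676]
```

```bash
cat > sw.py <<'E'
import numpy as np
# jig (x,y) mm; contact at xc; rail end ye; A centre y
def clear(xc,yA,psi,ye=178,w=12):
    d=np.array([np.sin(psi),np.cos(psi)]);l=np.array([np.cos(psi),-np.sin(psi)])
    C=np.array([xc-(9.5*np.cos(psi)+10.5*np.sin(psi)),yA])
    g=[]
    for (x0,x1,y0,y1) in((xc,xc+57.3,0,ye),(59,72.7,0,180)):
        xs,ys=np.meshgrid(np.linspace(x0,x1,60),np.linspace(y0,y1,150));g.append(np.c_[xs.ravel(),ys.ravel()])
    g=np.vstack(g)-C; k=abs(g@l)<w
    return 98.5-(g@d)[k].max() if k.any() else 99, C+54.5*d
for s in(70,76):
  xc=-35.65+.866*s
  for yA in(105,112,118,124): print(s,yA,[round(clear(xc,yA,np.radians(p))[0]) for p in range(0,91,10)])
E
python3 sw.py
```

```text
70 105 [26, 22, 17, 5, -3, -3, 10, 19, 26, 31]
70 112 [32, 29, 24, 13, 3, 1, 10, 20, 26, 31]
70 118 [38, 36, 31, 20, 10, 5, 10, 20, 26, 31]
70 124 [44, 42, 37, 29, 16, 9, 10, 20, 26, 31]
76 105 [26, 22, 17, 6, -3, -3, 10, 19, 26, 31]
76 112 [32, 29, 24, 13, 3, 1, 10, 20, 26, 31]
76 118 [38, 36, 31, 20, 10, 5, 10, 20, 26, 31]
76 124 [44, 42, 37, 27, 18, 9, 10, 20, 26, 31]
```

```bash
python3 -m crank '[[[-0.4,0,0.2,0],[-1.1,0,0.3,0],[-1.1,-0.5,-1.5,-2],[-1.1,-1,-3,-4],[-1.1,-2,-4,-6],[-1.1,-2,-4,-8],[-1.1,-2,-4,-10],[-1.1,-2,-4,-12],[-1.1,-2,-4,-14],[-1.1,-2,-4,-16],[-1.1,-2,-4,-18],[-1.1,-2,-4,-18]]]' 0 && python3 -m crank '[[[0,0,0,-2],[0,0,0,-4],[0,0,0,-6],[0,0,0,-8],[0,0,0,-10],[0,0,0,-12],[0,0,0,-14],[0,0,0,-16],[0,0,0,-18],[0,0,0,-18]]]' 0; python3 - <<'E'
from h import *
print(units(jp(-.066,.142,.12),YAW+np.pi/2),units(jp(-.066,.142,.076),YAW+np.pi/2))
E
python3 rl.py
```

```text
t: 13.5
eef_pos: [0.5658, 0.0636, 0.1856]
ee_rot: [-3.129, 0.016, -1.431]
force: [0.7, -0.1, -0.9]
width: 0.0875
gripper_force: 0.0
t: 14.75
eef_pos: [0.5654, 0.0636, 0.1857]
ee_rot: [-3.126, -0.013, 0.136]
force: [0.4, -0.4, 0.7]
width: 0.0879
gripper_force: 0.0
[ 0.01 -0.05  2.63 -0.04] [-0.01 -0.02  4.39 -0.04]
top 0.67 1007 729 n med 0.0285 (array([1.000e-01, 1.011e+02]), array([ 54.6, 142. ]), 0.2)
side 0.57 800 305 n med 0.0252 (array([-1.3, 86.1]), array([183.4,  54.7]), 89.8)
[-0.06458639  0.14431981  0.1858305 ] [-0.49397217 -0.59155667 -0.14504054]
```

```bash
python3 -m crank '[[[0,-0.02,1.5,0],[0,-0.02,3,0],[0,-0.02,4.39,0],[0,-0.02,4.39,0],[-0.4,-0.02,4.39,0],[-0.75,-0.02,4.39,0],[-0.75,-0.02,4.39,0]]]' 0; python3 -m crank '[[[-0.15,0,0,0],[-0.4,0,-0.14,0],[-0.65,0,-0.28,0],[-0.9,0,-0.43,0],[-1.15,0,-0.57,0],[-1.4,0,-0.72,0],[-1.65,0,-0.86,0],[-1.9,0,-1.0,0],[-2.15,0,-1.15,0],[-2.4,0,-1.29,0],[-2.55,0,-1.38,0],[-2.55,0,-1.38,0]]]'; python3 rl.py
```

```text
t: 15.82
eef_pos: [0.548, 0.0637, 0.0778]
ee_rot: [-3.125, -0.016, 0.141]
force: [0.8, 0.2, 0.9]
width: 0.088
gripper_force: 0.5
t: 17.32
eef_pos: [0.4876, 0.0554, 0.1122]
ee_rot: [-3.124, -0.021, 0.141]
force: [6.5, 1.0, 4.9]
width: 0.0874
gripper_force: 3.7
top 0.6 823 523 n med 0.0278 (array([ 79.9, 106.2]), array([126.1,  43.5]), 88.2)
side 0.73 778 333 n med 0.0274 (array([70.6, 82.8]), array([182.8,  51.2]), 84.2)
[0.01326382 0.14172524 0.11197304] [7.21710808 0.57390396 4.34541676]
```

```bash
cat > rot.py <<'E'
from sw import clear
import numpy as np
s0=None
for p,yA in zip(range(0,91,10),(88,94,103,114,123,123,113,104,96,92)):
    c,t=clear(22.8,yA,np.radians(p),w=12)
    if s0 is None: s0=t
    d=t-s0  # jig x,y ; tool x=-X, tool y=+Y
    print(p,round(c),[round(-(d[0]-(1.5 if p else 0))/25,2),round(d[1]/25,2),0,p/5], np.round(t))
E
python3 rot.py | tail -10
```

```text
0 8 [np.float64(-0.0), np.float64(0.0), 0, 0.0] [ 13. 142.]
10 11 [np.float64(-0.25), np.float64(0.21), 0, 2.0] [ 21. 148.]
20 14 [np.float64(-0.56), np.float64(0.47), 0, 4.0] [ 29. 154.]
30 15 [np.float64(-0.87), np.float64(0.75), 0, 6.0] [ 37. 161.]
40 14 [np.float64(-1.16), np.float64(0.89), 0, 8.0] [ 44. 165.]
50 8 [np.float64(-1.42), np.float64(0.62), 0, 10.0] [ 50. 158.]
60 10 [np.float64(-1.65), np.float64(-0.09), 0, 12.0] [ 56. 140.]
70 19 [np.float64(-1.84), np.float64(-0.79), 0, 14.0] [ 61. 123.]
80 26 [np.float64(-1.99), np.float64(-1.48), 0, 16.0] [ 64. 105.]
90 31 [np.float64(-2.08), np.float64(-2.02), 0, 18.0] [67. 92.]
```

```bash
python3 -m crank '[[[-0.25,0.21,0,2],[-0.56,0.47,0,4],[-0.87,0.75,0,6],[-1.16,0.89,0,8],[-1.42,0.62,0,10],[-1.65,-0.09,0,12],[-1.84,-0.79,0,14],[-1.99,-1.48,0,16],[-2.08,-2.02,0,18],[-2.08,-2.02,0,18]]]'; python3 rl.py; python3 - <<'E'
from h import *
p,d=arm.grab_frame("side"); cv2.imwrite("pics/s3.png",cv2.resize(p[100:260,180:390,::-1],(780,600),interpolation=cv2.INTER_CUBIC))
E
```

```text
t: 18.77
eef_pos: [0.4254, 0.0971, 0.1102]
ee_rot: [-3.128, 0.016, -1.427]
force: [1.0, -0.2, 1.0]
width: 0.0876
gripper_force: 0.5
top 0.49 339 9 n med 0.1192 
side 0.92 548 238 n med 0.0266 (array([69.3, 76.7]), array([173.9,  53.6]), 84.3)
[0.0691128  0.09253613 0.10981596] [ 1.26615328  0.61076484 -0.75913541]
```

View pics/s3.png

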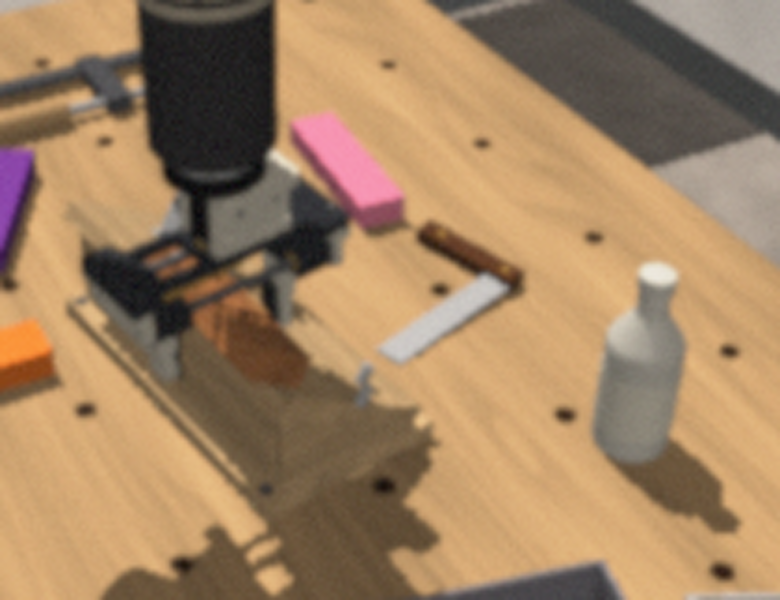

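The side crop shows the gripper straddling the rail: one finger behind the jig at (165,355), the other at the low edge at (275,300), and the rail at (235,315). I centre, align and close in steps.

```bash
python3 -m crank '[[[-0.2,0,0,0.4],[-0.4,0,0,0.8],[-0.55,0,0,1],[-0.55,0,0,1]]]'; python3 -m crank '[[[0,-0.12,0,0],[0,-0.24,0,0],[0,-0.24,0,0]]]' 0.15; python3 -m crank '[[[0,-0.11,0,0],[0,-0.22,0,0],[0,-0.22,0,0]]]' 0.27; python3 rl.py
```

```text
t: 19.52
eef_pos: [0.4236, 0.11, 0.1099]
ee_rot: [-3.13, 0.017, -1.516]
force: [1.4, -0.7, -0.1]
width: 0.0876
gripper_force: 0.8
t: 19.9
eef_pos: [0.43, 0.1106, 0.1101]
ee_rot: [-3.13, 0.017, -1.517]
force: [3.4, -0.5, -1.0]
width: 0.0747
gripper_force: 1.2
t: 20.27
eef_pos: [0.4353, 0.1108, 0.1101]
ee_rot: [-3.13, 0.017, -1.517]
force: [2.8, -0.0, -0.7]
width: 0.0643
gripper_force: 1.2
top 0.76 179 86 n med 0.0257 (array([ 96. , 145.3]), array([23.2, 42.6]), 41.1)
side 0.77 463 216 n med 0.0286 (array([74.3, 92.3]), array([141.2,  47.4]), 83.4)
[0.057543   0.0794764  0.11017232] [ 2.64966691  0.19226398 -0.55294242]
```

```bash
python3 -m crank '[[[0,-0.1,0,0],[0,-0.13,0,0],[0,-0.13,0,0],[0,-0.13,0,0]]]' 1 30; python3 rl.py
```

```text
t: 20.98
eef_pos: [0.4385, 0.1111, 0.1103]
ee_rot: [-3.13, 0.017, -1.517]
force: [1.8, -0.2, 2.3]
width: 0.0546
gripper_force: 30.0
top 0.46 186 108 n med 0.0267 (array([ 94.8, 144.4]), array([25.3, 45.8]), 40.2)
side 0.95 464 214 n med 0.0268 (array([ 72. , 109.9]), array([110.2,  61.1]), 71.7)
[0.05421677 0.07965841 0.11030167] [1.72292872 1.7991772  3.39368418]
```

```bash
python3 -m crank '[[[0,0,-0.3,0],[0,0,-0.7,0],[0,0,-1.2,0],[0,0,-2,0],[0,0,-3,0],[0,0,-4,0],[0,0,-4,0]]]'; cat > tilt.py <<'E'
from h import *
s=arm.get_state();R=Ro.from_euler('xyz',s["ee_rot"]).as_matrix()
for c in("top","side"):
    p,d=arm.grab_frame(c)
    for r in arm.trace("rail",c):
        m=r["mask"].astype(bool);q=(cloud(c,m,d)-s["eef_pos"])@R
        if len(q)<40 or np.abs(np.median(q,0)).max()>.12: continue
        b=None
        rng=np.random.default_rng(0)
        for _ in range(400):
            t=q[rng.choice(len(q),3,0)];n=np.cross(t[1]-t[0],t[2]-t[0]);l=np.linalg.norm(n)
            if l<1e-7: continue
            n/=l;k=abs((q-t[0])@n)<.003
            if b is None or k.sum()>b[0]: b=(k.sum(),n if n[2]<0 else -n,q[k])
        n=b[1];print(c,round(r["score"],2),len(q),b[0],"normal(tool, -z=up)",np.round(n,2),"roll about x deg",round(np.degrees(np.arctan2(n[1],-n[2])),1),"pitch",round(np.degrees(np.arctan2(n[0],-n[2])),1),"ext",np.round(np.percentile(q,[1,99],axis=0),3).tolist())
E
python3 tilt.py
```

```text
t: 22.05
eef_pos: [0.4381, 0.1097, 0.2124]
ee_rot: [-3.127, 0.019, -1.517]
force: [0.1, 0.2, -2.1]
width: 0.0547
gripper_force: 30.0
top 0.7 222 139 normal(tool, -z=up) [-0.02  0.77 -0.63] roll about x deg 50.7 pitch -1.4 ext [[0.039, -0.012, -0.047], [0.075, 0.028, -0.024]]
side 0.92 496 225 normal(tool, -z=up) [-0.05 -0.42 -0.9 ] roll about x deg -25.2 pitch -3.3 ext [[-0.119, -0.087, -0.045], [0.082, 0.027, 0.159]]
```

```bash
python3 - <<'E'
from h import *
s=arm.get_state();p,d=arm.grab_frame("wrist");q,_=arm.grab_frame("side")
a=cv2.resize(p[:,:,::-1],(512,384));b=cv2.resize(q[70:214,190:382,::-1],(512,384),interpolation=cv2.INTER_CUBIC)
im=np.vstack([a,b]);cv2.imwrite("pics/l.png",cv2.resize(im,(400*1,600)))
cv2.imwrite("pics/l.png",cv2.resize(np.hstack([a,b]),(800,300)))
E
```

```text
(no output)
```

View pics/l.png

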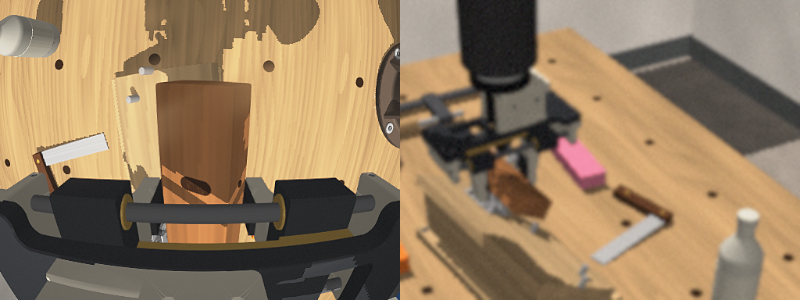

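```bash
python3 - <<'E'
from h import *
print(units([.476,-.215,.2],-.230),units([.476,-.215,.025],-.230))
E
```

```text
[ 13.02  -0.88   0.17 -14.75] [ 13.14  -0.81   7.16 -14.75]
```

```bash
python3 -m crank '[[[0.7,0,-0.5,-0.5],[2,-0.1,-0.5,-2],[3.3,-0.2,-0.5,-3.5],[4.6,-0.3,-0.5,-5],[5.9,-0.4,-0.5,-6.5],[7.2,-0.5,-0.4,-8],[8.5,-0.6,-0.3,-9.5],[9.8,-0.7,-0.2,-11],[11.1,-0.75,-0.1,-12.5],[12.2,-0.8,0,-14],[13.02,-0.88,0.2,-14.75],[13.02,-0.88,0.2,-14.75]]]'; python3 tilt.py; python3 - <<'E'
from h import *
print(units([.476,-.215,.025],-.230))
E
```

```text
t: 23.85
eef_pos: [0.4761, -0.2155, 0.1984]
ee_rot: [-3.122, -0.004, -0.232]
force: [-0.2, -0.2, -1.9]
width: 0.0549
gripper_force: 30.0
top 0.52 52 42 normal(tool, -z=up) [ 0.16  0.93 -0.34] roll about x deg 69.7 pitch 25.3 ext [[-0.135, -0.121, -0.467], [0.03, 0.097, 0.199]]
side 0.77 732 451 normal(tool, -z=up) [-0.05  0.83 -0.56] roll about x deg 55.9 pitch -4.9 ext [[-0.1, -0.184, -0.041], [0.006, 0.027, 0.199]]
[-0.06  0.18  6.99 -0.01]
```

```bash
python3 -m crank '[[[0,0.05,1.3,0],[-0.03,0.1,2.6,0],[-0.05,0.1,3.9,0],[-0.06,0.1,5.1,0],[-0.06,0.15,6.2,0],[-0.06,0.15,6.8,0],[-0.06,0.15,7.0,0],[-0.06,0.15,7.0,0]]]'; python3 -m crank '[[[0,0,0.12,0],[0,0,0.24,0],[0,0,0.36,0],[0,0,0.45,0],[0,0,0.45,0]]]' - 15; 
```

```text
t: 25.05
eef_pos: [0.4767, -0.2147, 0.0252]
ee_rot: [-3.122, -0.007, -0.23]
force: [0.6, 0.4, -1.0]
width: 0.055
gripper_force: 30.0
t: 25.68
eef_pos: [0.4765, -0.2146, 0.0135]
ee_rot: [-3.122, -0.006, -0.23]
force: [1.0, 0.0, -0.3]
width: 0.056
gripper_force: 15.0
```

```bash
python3 -m crank '[[[0,0,0.06,0],[0,0,0.12,0],[0,0,0.16,0],[0,0,0.16,0]]]' - 8; 
```

```text
t: 26.18
eef_pos: [0.4766, -0.2152, 0.0101]
ee_rot: [-3.123, -0.007, -0.23]
force: [-1.1, -3.8, 5.2]
width: 0.0559
gripper_force: 8.0
```

```bash
python3 -m crank '[[[0,0,0.05,0],[0,0,0.08,0],[0,0,0.08,0]]]' - 3; python3 tilt.py
```

```text
t: 26.55
eef_pos: [0.4764, -0.2145, 0.0074]
ee_rot: [-3.122, -0.006, -0.23]
force: [0.7, -0.8, 1.5]
width: 0.0562
gripper_force: 3.0
side 0.83 776 462 normal(tool, -z=up) [ 0.01 -0.37 -0.93] roll about x deg -21.6 pitch 0.4 ext [[-0.099, -0.047, -0.09], [0.086, 0.033, 0.002]]
```

```bash
python3 -m crank '[[[0,0,0,0],[0,0,0,0],[0,0,0,0]]]' 0.25; python3 -m crank '[[[0,0,-0.1,0],[0,0,-0.2,0],[0,0,-0.3,0],[0,0,-0.5,0],[0,0,-0.8,0]]]' 0.22; python3 tilt.py
```

```text
t: 27.12
eef_pos: [0.4762, -0.2144, 0.0074]
ee_rot: [-3.122, -0.006, -0.23]
force: [0.1, 0.8, 0.2]
width: 0.0656
gripper_force: 0.0
t: 27.75
eef_pos: [0.4761, -0.2148, 0.0279]
ee_rot: [-3.122, -0.006, -0.23]
force: [0.5, -0.0, 0.2]
width: 0.0684
gripper_force: 0.0
side 0.86 806 566 normal(tool, -z=up) [ 0.01 -0.   -1.  ] roll about x deg -0.0 pitch 0.5 ext [[-0.099, -0.018, -0.01], [-0.013, 0.032, 0.018]]
```

Flat. I retreat and check.

```bash
python3 -m crank '[[[0,0,-1.5,0],[0,0,-3,0],[0,0,-5,0],[0,0,-7,0],[0,2,-8,0],[0,4,-8,0],[0,6,-8,0],[0,6,-8,0]]]'; python3 - <<'E'
from h import *
for c in("top","side"):
    p,d=arm.grab_frame(c)
    if c=="top": cv2.imwrite("pics/end.png",cv2.resize(p[:,:,::-1],(800,600)))
    for r in arm.trace("rail",c):
        m=r["mask"].astype(bool);P=cloud(c,m,d)
        if len(P)>40 and np.median(P[:,1])<-.1: print(c,len(P),rect(P[P[:,2]>.025][:,:2]),np.percentile(P[:,2],[10,50,90]))
E
```

```text
t: 28.95
eef_pos: [0.4386, -0.3668, 0.2236]
ee_rot: [-3.122, -0.005, -0.234]
force: [-0.1, 0.5, 0.2]
width: 0.0686
gripper_force: 0.0
top 1354 (array([ 464. , -216.3]), array([ 51.3, 181.3]), 77.2) [0.02762388 0.03286875 0.0359569 ]
side 1547 (array([ 464.7, -218. ]), array([ 53.6, 178.5]), 76.6) [0.01716793 0.03388116 0.0361598 ]
```

View pics/end.png

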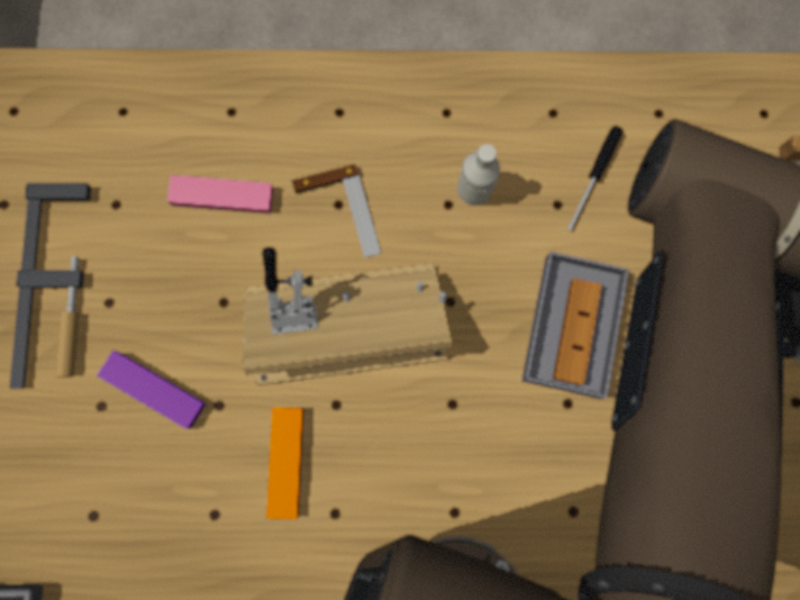

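The top view shows the rail flat in the tray with pockets up (578,330), the clamp open (270,270), and the other things where they were.

```bash
python3 -c "
from station import arm
print(arm.job_done())"
```

```text
the job is handed in; nothing more can be done
None
```

The job is handed in: the clamp stands open, the rail lies flat in the tray with its drilled face up, the glue bottle, try square and screwdriver look unmoved in the last picture, and the run used about 29 of the 64 s; the hand-in call returned no verdict.

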